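Seat the block, then tilt the straightedge out of its tray

ROBOT

A 7-joint arm with a two-finger parallel gripper is mounted at the origin on a cart in front of the work surface, level with it; the furniture and walls round the work are solid. World frame = base frame: x ahead of the robot, y to its left, z up, the work surface at z = 0. Lengths are in m, angles in rad, forces in N, time in s.
With the tool pointing down it reaches from about 0.425 to 0.925 m from the base axis. Payload 6.8 kg.
Tool frame: the origin (TCP) lies on the centre line of the jaws, within the pads' length; the fingertips stand 19 mm ahead of it and the grasp point (between the pads) is the TCP (tcp_to_tips is the distance from the TCP to the fingertips, in m); x points along the fingers, y is the direction in which the jaws open and shut, and the axes are right-handed (so a half turn about x gives the same grasp; the last joint's range is limited). The gripper opens to 85 mm and grips with 20 to 120 N. Pads are 22 mm wide; open, the fingers measure 114 mm over their backs; the gripper's body (76 mm by 85 mm) begins 54 mm behind the grasp point. The pads swing forward as they close: fully open they stand 13 mm farther back than shut.
Start: joints at [1.037, 0.477, 0.022, 1.555, -0.011, 1.109, -0.083], TCP at [0.279, -0.615, 0.25] pointing down, gripper open.
Joint ranges: [-2.96, 2.96], [-0.34, 2.1], [-1.41, 1.46], [0.24, 2.44], [-1.37, 4.51], [0.17, 1.92], [-2.96, 2.96]. Speed limits (rad/s): [2.39, 2.39, 3.14, 3.14, 3.14, 3.14, 3.14].

INTERFACE

Orientations are given as a unit quaternion [w, x, y, z].
In Python, from station import get_obs, read_camera, hand_in, spot_in, cut_out, tcp_to_tips gives the robot as it stands.
- The arm moves only by the shell command python3 -m jog 'ROWS' [FORCE]. ROWS is JSON, a list of rows, each an object of numbers: "gripper": the closure, from 0 (fully open) to 1 (shut); "dx", "dy", "dz": the shift along the world's x, y, z in m; "rx", "ry", "rz": the turn, a rotation vector about the world's x, y, z in degrees. In form: [{"gripper": .., "dx": .., "dy": .., "dz": .., "rx": .., "ry": .., "rz": ..}, ...]. A call has 1 to 10 rows; each row is the pose to reach, as a shift and turn from the pose commanded when the call began; what a row does not reach only later rows make up. A row lasts 1/10 s, in which the tool goes at most 50 mm and 8.59 degrees, less where a joint would pass 70% of its speed; a pose out of reach is approached as far as the arm can. A call with a gripper value outside its range is refused whole. The fingers move at their own pace and stop on an object; FORCE is the grip in N (left out, the last holds). Time passes only in rows, so rows that repeat a pose let the fingers close. It gives the time, the measured TCP pose, the force and the opening at its end, in the units of the state.
- get_obs(): the state, without advancing time (a new reading comes with each control period).
- read_camera(name): name is "scene" or "side" or "wrist"; returns a dict with "pixels" (384x512x3 uint8, blue, green, red), "range_z" (384x512 float32, m along the optical axis (not along the pixel's ray), 0 where there is no reading), "camera_matrix" (3x3 intrinsics, pixels), "cam_to_world" (4x4, takes a point from camera to world coordinates). Camera axes: x right, y down, z forward; pixel columns grow to the right and rows downward; lengths in m; the calibration is good to about 2 mm. The wrist camera is an equidistant fisheye: a pixel r from the principal point sees the ray r / f radians off the axis. A picture is of the moment at which its call begins.
- hand_in(): hands the job in, once; it reports no verdict.
Trained networks look in the newest picture that a camera, given by its name, has taken for a name from the list of things; names that differ only in an ending like _2 or _b are one class to them, and where a whole thing is asked for, a point or a joint stands for the part that bears it (a point fixed in the world has none). Each returns a list of dicts, best first, with "conf" (0 to 1); they miss things now and then, are a little off and sometimes report something else, mostly with a low value. They report only what shows in the picture. A call takes as long as a camera call.
- spot_in(camera, label): "box" ([centre column, centre row, width, height] in pixels, round what is visible of it).
- cut_out(camera, label): "mask" (384x512 bool, what is visible of it) and "box" ([centre column, centre row, width, height] in pixels, round what is visible of it).
The state is a dict: "t": time; "q": joint angles; "joint_vel": joint speeds; "joint_torque": joint torques, N m; "eef_pos": TCP position; "tool_rot": TCP orientation; "contact_force": force on the tool from outside, world axes, zero at the start; "torque": the same for the moment, N m; "gripper_width": opening from 0.0 (shut) to 1.0 (fully open).
Only numpy, scipy, OpenCV 4.12 (cv2) and the standard library are available. Lean on these libraries where they do the work, as an engineer would, in place of code of your own. Each camera call takes 0.05 s, during which the arm holds its last target. There are 200 camera calls.

TASK

Get ready to measure the metal block: first seat the block flat and square in the pocket of the wooden nest and let go of it. Then take the metal straightedge out of its black hooded tray, tilting it endways so that it passes through the opening between the two hoods, and hold it level over the middle of the seated block, along the block's length and about 8 cm above the block's top, touching nothing but the gripper. Finish while still holding it there, and leave the marker pen, the eraser and the USB stick where they are.

Things in the scene. Friction and masses are not known exactly. Their poses are not given: they have to be found in the camera images.
- block_center (a point): Loose plain steel block, 46 x 80 x 26 mm (x, y, z), 0.17 to 0.35 kg, lying flat on the desk; this point is its centre, 13 mm above its underside. Its y axis runs along its 80 mm length, z up. It fits the nest either way round. Hold it across the 46 mm width by its upper half, so that the fingers stay above the nest's rim.
- nest_floor (a point): Wooden nest, fixed to the desk, 82 x 116 mm (x, y), 20 mm high, with a rectangular pocket open at the top, 50 x 84 mm, 8 mm deep (2 mm play on each side of the block). This point is the middle of the pocket's floor, 12 mm above the desk; y axis along the pocket's 84 mm length, z up. A seated block's top is 38 mm above the desk.
- tray_floor (a point): Black tray, fixed to the desk, outside 94 x 280 x 58 mm (x, y, z), walls 4 mm, inside 86 mm wide and 272 mm long (fingers must be opened only part way to fit in). This point is the middle of its floor, 12 mm above the desk; y axis along the 280 mm length, z up. Two ribs across the floor at y = -62 and +62 mm, 6 mm wide and 10 mm high, carry the straightedge.
- tray_opening (a point): Middle of the opening in the tray's top, 58 mm above the desk, axes as the tray's floor. Fixed flat hoods cover both ends of the tray, underside 54 mm and top 58 mm above the desk, each reaching 55 mm in from the outer end face; the opening between them is 170 mm long (y from -85 to +85 mm) and 86 mm wide.
- rule_center (a point): Loose metal straightedge with tick marks, 22 x 200 x 8 mm (x, y, z), about 0.1 kg, underside 22 mm above the desk on the ribs; this point is its centre. y axis along its length, z up. It is 30 mm longer than the opening: shift it along the tray under one hood until the other end is free, raise that end, draw it out slantwise. Hold it across its 22 mm width, near its middle.
- rule_end_a (a point): Middle of the straightedge's end face at its +y end, 100 mm from its centre.
- rule_end_b (a point): Middle of the straightedge's end face at its -y end, 100 mm from its centre.
- marker: Black marker pen lying on the desk, 18 x 129 x 16 mm, a bystander; origin at the centre of its underside, y axis along its length.
- rubber: Small eraser in a blue sleeve lying on the desk behind the work, 20 x 42 x 13 mm, a bystander; origin at the centre of its underside.
- usb: Small black USB stick lying on the desk near its front edge, 18 x 54 x 9 mm, a bystander; origin at the centre of its underside.

How it is judged:
By the outcome, as a careful person would: the job done as asked, in the order asked, and still so for the second after the job is handed in, while the arm keeps its last pose, push and grip.
It also fails if it takes over 58 s, if anything falls off the work surface, if the arm or the gripper's body presses on something with over 40 N, if the wrist force passes 120 N, or if a joint passes its speed limit or range.

## Working session

There is one attempt and no reset: what is moved stays moved. The work goes in short steps, Python scripts to look and compute and a shell command to move; the robot and the scene stay as the last step left them, time stands still between calls to the robot, and variables do not carry over. Pictures are saved under pics/ and viewed, about 8 in all and at most 12, crops included, and the job is handed in when it is done.

```bash
mkdir -p pics; ls
cat > h.py <<'E'
import numpy as np, cv2
from station import *
def pts(c, mask=None):
    z=c["range_z"]; K=c["camera_matrix"]; T=c["cam_to_world"]
    v,u=np.nonzero((z>0)&(mask if mask is not None else True))
    d=z[v,u]; P=np.stack([(u-K[0,2])/K[0,0]*d,(v-K[1,2])/K[1,1]*d,d],1)
    return P@T[:3,:3].T+T[:3,3],u,v
E
python3 - <<'E'
from h import *
o=get_obs(); print(o["eef_pos"],o["tool_rot"],o["contact_force"],o["t"],tcp_to_tips)
for n in("scene","side"):
    c=read_camera(n); cv2.imwrite(f"pics/{n}0.png",c["pixels"]); np.savez(f"{n}0.npz",**c)
    print(n,c["cam_to_world"].round(3).tolist(),c["camera_matrix"].round(1).tolist())
    for l in("block_center","nest_floor","tray_floor","rule_center","marker","rubber","usb"):
        r=cut_out(n,l)
        for k in r[:2]:
            P,u,v=pts(c,k["mask"])
            if len(P)<5: continue
            print(l,round(k["conf"],2),np.round(k["box"]),np.median(P,0).round(3),"zmax",np.percentile(P[:,2],95).round(3))
            top=P[P[:,2]>np.percentile(P[:,2],95)-0.006]
            r2=cv2.minAreaRect((top[:,:2]*1000).astype(np.float32)); print("   top rect",np.round(r2[0],1),np.round(r2[1],1),round(r2[2],1))
E
cd pics; python3 -c "
import cv2,numpy as np
a=np.hstack([cv2.imread('scene0.png'),cv2.imread('side0.png')]);cv2.imwrite('both0.png',cv2.resize(a,(800,300)))"
```

```text
pics
[ 0.27855233 -0.61422084  0.24931293] [-0.14878452 -0.69095454 -0.15005572  0.69132357] [-1.15435665  0.33690818  0.02788034] 0.0 0.019
scene [[-0.863, -0.194, 0.467, 0.06], [-0.505, 0.364, -0.782, 0.676], [-0.019, -0.911, -0.412, 0.497], [0.0, 0.0, 0.0, 1.0]] [[378.8, 0.0, 257.5], [0.0, 378.8, 191.5], [0.0, 0.0, 1.0]]
block_center 0.61 [318. 172.  22.  18.] [ 0.498 -0.446  0.024] zmax 0.027
   top rect [ 503.2 -463.4] [44.9 84.7] 8.8
block_center 0.53 [293. 203.  45.  23.] [ 0.478 -0.226  0.016] zmax 0.021
   top rect [ 480.1 -234.4] [119.3  84.1] 78.2
nest_floor 0.57 [293. 204.  47.  25.] [ 0.478 -0.225  0.016] zmax 0.021
   top rect [ 480.2 -234. ] [118.5  84.1] 78.2
nest_floor 0.16 [227. 247.  90.  90.] [0.487 0.113 0.04 ] zmax 0.059
   top rect [500.5  68.5] [ 96.4 284. ] 10.1
tray_floor 0.73 [224. 249.  87.  91.] [0.488 0.112 0.04 ] zmax 0.059
   top rect [500.6  68.1] [ 96.5 284.7] 10.1
rule_center 0.68 [230. 238.  31.  32.] [0.514 0.052 0.03 ] zmax 0.032
   top rect [516.2  47.1] [ 23.3 139.2] 10.4
marker 0.44 [318. 231.   6.  30.] [ 0.348 -0.083  0.014] zmax 0.016
   to
[... 554 characters left out ...]
9.7] 10.4
nest_floor 0.67 [242. 231.  40.  27.] [ 0.48  -0.249  0.016] zmax 0.021
   top rect [ 480.4 -237.9] [119.6  82.1] 79.5
nest_floor 0.67 [220. 182.  66.  45.] [ 0.528 -0.063  0.039] zmax 0.058
   top rect [ 449.4 -260.6] [871.8 166.3] 79.5
tray_floor 0.45 [292. 280.  43.  41.] [ 0.5   -0.477  0.025] zmax 0.027
   top rect [ 504.9 -466. ] [47.7 81.3] 9.3
marker 0.17 [229. 183.  53.  45.] [ 0.529 -0.064  0.037] zmax 0.058
   top rect [ 462.3 -267.7] [859.  126.2] 77.9
rubber 0.65 [329. 237.  18.   7.] [ 0.65  -0.332  0.011] zmax 0.014
   top rect [ 651.6 -328.4] [24.4 41.4] 63.9
usb 0.56 [204. 253.  10.  17.] [ 0.378 -0.313  0.008] zmax 0.01
   top rect [ 378.8 -311.9] [53.3 17.4] 67.6
```

View pics/scene0.png

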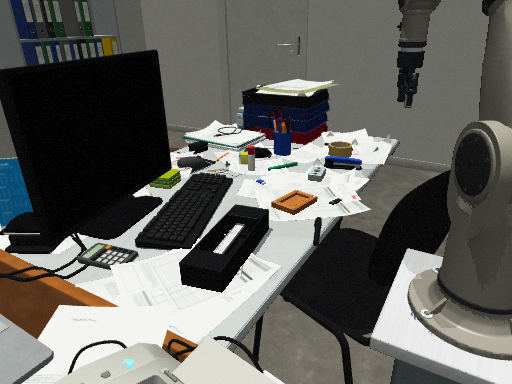

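View pics/side0.png

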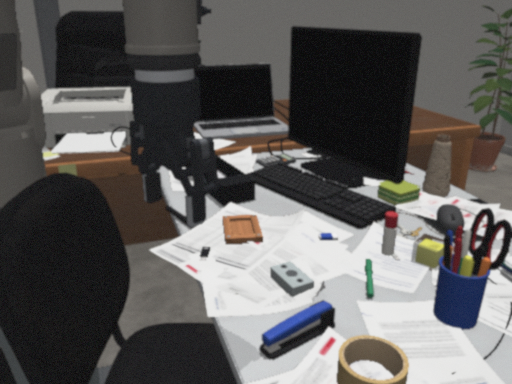

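Scene: block (grey, at 318,172), nest (293,203), tray with rule (225,248), arm parked right. Side: block (292,281), nest (242,231), stapler just in front of the block. I'll compute the move over the block.

```bash
cat >> h.py <<'E'
from scipy.spatial.transform import Rotation as Ro
def R_now(o): q=o["tool_rot"]; return Ro.from_quat([q[1],q[2],q[3],q[0]]).as_matrix()
def goal(pos,yaw):
    """print shift and turn to bring tool down-pointing at pos, jaw (tool y) along yaw deg (mod 180)"""
    o=get_obs(); R=R_now(o); best=None
    for a in (yaw,yaw+180):
        y=np.array([np.cos(np.radians(a)),np.sin(np.radians(a)),0]); x=np.array([0,0,-1.])
        G=np.stack([x,y,np.cross(x,y)],1); rv=np.degrees(Ro.from_matrix(G@R.T).as_rotvec())
        if best is None or np.linalg.norm(rv)<np.linalg.norm(best): best=rv
    print("shift",(np.array(pos)-o["eef_pos"]).round(4),"turn",best.round(2),"q",np.round(o["q"],2))
def wpts(c,mask=None):
    z=c["range_z"]; K=c["camera_matrix"]; T=c["cam_to_world"]
    v,u=np.nonzero((z>0)&(mask if mask is not None else True)); d=z[v,u]
    x=(u-K[0,2])/K[0,0]; y=(v-K[1,2])/K[1,1]; r=np.hypot(x,y)+1e-9; k=np.tan(r)/r
    return np.stack([x*k*d,y*k*d,d],1)@T[:3,:3].T+T[:3,3],u,v
def rect(P,zlo,zhi):
    t=P[(P[:,2]>zlo)&(P[:,2]<zhi)]; r=cv2.minAreaRect((t[:,:2]*1000).astype(np.float32))
    return len(t),np.round(r[0],1),np.round(r[1],1),round(r[2],1)
E
python3 -c "
from h import *
o=get_obs();print(R_now(o).round(3).tolist());goal([.504,-.465,.25],9.5)
c=read_camera('wrist');print(c['cam_to_world'].round(3).tolist(),c['camera_matrix'].round(1).tolist())"
```

```text
[[0.0, 0.413, -0.911], [-0.0, -0.911, -0.413], [-1.0, 0.0, -0.0]]
shift [ 0.2252  0.1497 -0.0003] turn [0.00e+00 1.00e-02 7.51e+01] q [ 1.04  0.48  0.02  1.56 -0.01  1.11 -0.08]
[[0.413, -0.879, -0.239, 0.339], [-0.911, -0.398, -0.109, -0.586], [0.0, 0.263, -0.965, 0.373], [0.0, 0.0, 0.0, 1.0]] [[297.3, 0.0, 253.3], [0.0, 297.3, 191.9], [0.0, 0.0, 1.0]]
```

```bash
python3 -m jog '[{"gripper":0,"dx":0.03,"dy":0.02,"dz":0,"rz":8},{"dx":0.06,"dy":0.04,"dz":0,"rz":16},{"dx":0.09,"dy":0.06,"dz":0,"rz":24},{"dx":0.12,"dy":0.08,"rz":32},{"dx":0.15,"dy":0.1,"rz":40},{"dx":0.18,"dy":0.12,"rz":48},{"dx":0.21,"dy":0.14,"rz":56},{"dx":0.225,"dy":0.15,"rz":64},{"dx":0.225,"dy":0.15,"rz":72},{"dx":0.225,"dy":0.15,"rz":75}]' 30
python3 - <<'E'
from h import *
goal([.504,-.465,.25],9.5)
c=read_camera('wrist'); cv2.imwrite("pics/w1.png",c["pixels"])
for l in("block_center","nest_floor"):
    for k in cut_out("wrist",l)[:2]:
        P,u,v=wpts(c,k["mask"]); print(l,round(k["conf"],2),np.round(k["box"]),np.median(P,0).round(3),rect(P,np.percentile(P[:,2],95)-.006,np.percentile(P[:,2],95)+.004))
E
```

```text
shift [ 0.2252  0.1498 -0.0003] turn [ 0.    0.   75.11] q [ 1.04  0.48  0.02  1.56 -0.01  1.11 -0.08]$[0]: bad value
```

View pics/w1.png

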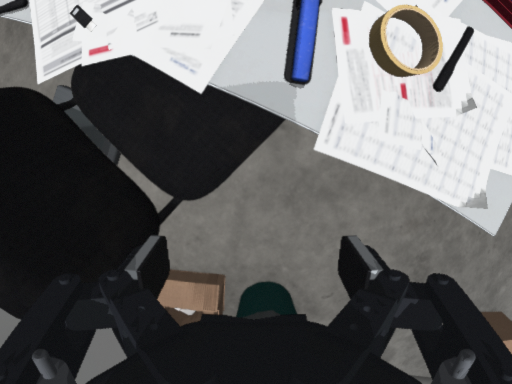

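Move refused (arm still at the start; picture shows stapler at (303,40) and gripper). Probably all keys are required in each row.

```bash
python3 -m jog '[{"gripper":0,"dx":0.03,"dy":0.02,"dz":0,"rx":0,"ry":0,"rz":8},{"gripper":0,"dx":0.06,"dy":0.04,"dz":0,"rx":0,"ry":0,"rz":16},{"gripper":0,"dx":0.09,"dy":0.06,"dz":0,"rx":0,"ry":0,"rz":24},{"gripper":0,"dx":0.12,"dy":0.08,"dz":0,"rx":0,"ry":0,"rz":32},{"gripper":0,"dx":0.15,"dy":0.1,"dz":0,"rx":0,"ry":0,"rz":40},{"gripper":0,"dx":0.18,"dy":0.12,"dz":0,"rx":0,"ry":0,"rz":48},{"gripper":0,"dx":0.21,"dy":0.14,"dz":0,"rx":0,"ry":0,"rz":56},{"gripper":0,"dx":0.225,"dy":0.15,"dz":0,"rx":0,"ry":0,"rz":64},{"gripper":0,"dx":0.225,"dy":0.15,"dz":0,"rx":0,"ry":0,"rz":72},{"gripper":0,"dx":0.225,"dy":0.15,"dz":0,"rx":0,"ry":0,"rz":75}]' 30
cat > look.py <<'E'
from h import *
import sys
c=read_camera('wrist'); cv2.imwrite(f"pics/{sys.argv[1]}.png",c["pixels"]); np.savez(sys.argv[1]+".npz",**c)
for l in sys.argv[2:]:
    for k in cut_out("wrist",l)[:2]:
        P,u,v=wpts(c,k["mask"]); z=np.percentile(P[:,2],95); print(l,round(k["conf"],2),np.round(k["box"]),np.median(P,0).round(3),"z",z.round(3),rect(P,z-.006,z+.004))
E
python3 look.py w2 block_center nest_floor; python3 -c "
from h import *
goal([.504,-.465,.25],9.5)"
```

```text
t: 2.0
eef_pos: [0.5047, -0.4639, 0.2502]
tool_rot: [0.541, 0.456, 0.541, -0.455]
contact_force: [0.1, -0.3, 0.6]
gripper_width: 1.0
block_center 0.77 [252. 170.  43.  64.] [ 0.504 -0.462  0.025] z 0.027 (2497, array([ 504.5, -463.7]), array([46.3, 79.8]), 9.5)
nest_floor 0.78 [255.  19.  78.  38.] [ 0.48  -0.276  0.018] z 0.02 (1298, array([ 473.9, -267.7]), array([52.8, 81.6]), 79.5)
shift [ 0.0003 -0.0001 -0.0002] turn [-0.01 -0.    0.2 ] q [ 0.87  0.51 -0.31  1.51  0.17  1.14  0.69]
```

View pics/w2.png

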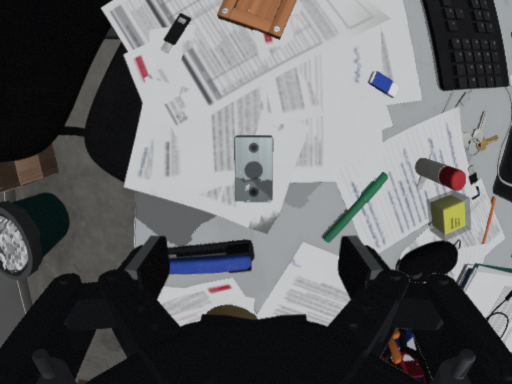

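Block at (253,168) centred below and free of neighbours; nest at (258,14). Descend and grip.

```bash
python3 -m jog '[{"gripper":0,"dx":0,"dy":0.0005,"dz":-0.045,"rx":0,"ry":0,"rz":0},{"gripper":0,"dx":0,"dy":0.0005,"dz":-0.09,"rx":0,"ry":0,"rz":0},{"gripper":0,"dx":0,"dy":0.0005,"dz":-0.135,"rx":0,"ry":0,"rz":0},{"gripper":0,"dx":0,"dy":0.0005,"dz":-0.18,"rx":0,"ry":0,"rz":0},{"gripper":0.1,"dx":0,"dy":0.0005,"dz":-0.21,"rx":0,"ry":0,"rz":0},{"gripper":0.3,"dx":0,"dy":0.0005,"dz":-0.221,"rx":0,"ry":0,"rz":0},{"gripper":0.8,"dx":0,"dy":0.0005,"dz":-0.221,"rx":0,"ry":0,"rz":0},{"gripper":0.8,"dx":0,"dy":0.0005,"dz":-0.221,"rx":0,"ry":0,"rz":0},{"gripper":0.8,"dx":0,"dy":0.0005,"dz":-0.221,"rx":0,"ry":0,"rz":0},{"gripper":0.8,"dx":0,"dy":0.0005,"dz":-0.221,"rx":0,"ry":0,"rz":0}]' 50
python3 -m jog '[{"gripper":0.8,"dx":0,"dy":0,"dz":0,"rx":0,"ry":0,"rz":0},{"gripper":0.8,"dx":0,"dy":0,"dz":0,"rx":0,"ry":0,"rz":0},{"gripper":0.8,"dx":0,"dy":0,"dz":0.03,"rx":0,"ry":0,"rz":0},{"gripper":0.8,"dx":0,"dy":0,"dz":0.07,"rx":0,"ry":0,"rz":0}]'
python3 -c "
from h import *
goal([.480,-.236,.1],-11)"
```

```text
t: 3.15
eef_pos: [0.5045, -0.4649, 0.031]
tool_rot: [0.54, 0.457, 0.538, -0.457]
contact_force: [1.1, -0.0, -2.1]
gripper_width: 0.522
t: 3.55
eef_pos: [0.5022, -0.463, 0.0977]
tool_rot: [0.537, 0.457, 0.541, -0.457]
contact_force: [0.1, -0.5, -2.3]
gripper_width: 0.524
shift [-0.0222  0.227   0.0023] turn [ -0.24  -0.2  -20.4 ] q [ 0.85  0.67 -0.29  1.63  0.23  0.88  0.64]
```

```bash
python3 -m jog '[{"gripper":0.8,"dx":-0.006,"dy":0.025,"dz":0.02,"rx":0,"ry":0,"rz":-5},{"gripper":0.8,"dx":-0.012,"dy":0.06,"dz":0.04,"rx":0,"ry":0,"rz":-12},{"gripper":0.8,"dx":-0.02,"dy":0.1,"dz":0.07,"rx":0,"ry":0,"rz":-20},{"gripper":0.8,"dx":-0.02,"dy":0.12,"dz":0.1,"rx":0,"ry":0,"rz":-20},{"gripper":0.8,"dx":-0.02,"dy":0.12,"dz":0.1,"rx":0,"ry":0,"rz":-20},{"gripper":0.8,"dx":-0.02,"dy":0.12,"dz":0.1,"rx":0,"ry":0,"rz":-20}]'
python3 look.py w3 block_center nest_floor; python3 -c "
from h import *
goal([.480,-.236,.1],-11)
c=np.load('w3.npz');P,u,v=wpts(c); s=(abs(P[:,0]-.48)<.08)&(abs(P[:,1]+.235)<.09)
P=P[s];print(rect(P,.016,.024)); 
t=P[(P[:,2]>.0095)&(P[:,2]<.0145)];print(len(t),rect(P,.0095,.0145))
for a in (-9,-9.5,-10,-10.5,-11,-11.5):
  R=Ro.from_euler('z',-a,degrees=True).as_matrix()
  r=P[(P[:,2]>.017)&(P[:,2]<.023)]@R.T; x0,x1=np.percentile(r[:,0],[.5,99.5]);y0,y1=np.percentile(r[:,1],[.5,99.5])
  m=R.T@[(x0+x1)/2,(y0+y1)/2,0];print(a,(x1-x0).round(4),(y1-y0).round(4),m.round(4))
"
```

```text
t: 4.15
eef_pos: [0.4842, -0.3445, 0.2002]
tool_rot: [0.453, 0.544, 0.451, -0.544]
contact_force: [-0.5, -0.0, -3.5]
gripper_width: 0.526
block_center 0.89 [251. 241. 103. 150.] [ 0.485 -0.334  0.196] z 0.197 (13208, array([ 483.5, -343.6]), array([78.5, 46.2]), 79.4)
nest_floor 0.92 [230.  76.  84. 112.] [ 0.48  -0.236  0.018] z 0.02 (4899, array([ 480.3, -235.5]), array([116.3,  82.4]), 78.3)
nest_floor 0.7 [119.  26.  43.  47.] [ 0.373 -0.147  0.013] z 0.015 (665, array([ 368.9, -139.7]), array([16.5, 81.2]), 20.6)
shift [-0.0027  0.1093 -0.0978] turn [-0.04 -0.12 -0.29] q [ 0.71  0.41 -0.25  1.79  0.12  0.95  0.22]
(4864, array([ 480.3, -235.5]), array([116.3,  82.4]), 78.3)
3835 (3835, array([ 509.2, -240.9]), array([ 84.3, 110.6]), 78.3)
-9 0.084 0.1157 [ 0.4802 -0.2355  0.    ]
-9.5 0.0833 0.1154 [ 0.4802 -0.2354  0.    ]
-10 0.0829 0.1153 [ 0.4803 -0.2355  0.    ]
-10.5 0.0826 0.1152 [ 0.4803 -0.2356  0.    ]
-11 0.0821 0.1151 [ 0.4802 -0.2357  0.    ]
-11.5 0.0814 0.1148 [ 0.4802 -0.2356  0.    ]
```

View pics/w3.png

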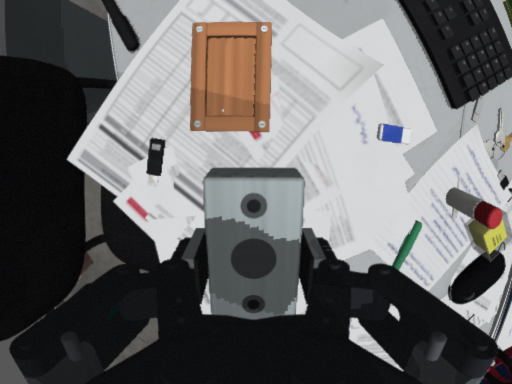

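Block (252,240) held straight; nest (231,76) clear, about 1° off. Go to just above the rim and check.

```bash
python3 -m jog '[{"gripper":0.8,"dx":-0.001,"dy":0.036,"dz":-0.02,"rx":0,"ry":0,"rz":-0.5},{"gripper":0.8,"dx":-0.002,"dy":0.072,"dz":-0.05,"rx":0,"ry":0,"rz":-1},{"gripper":0.8,"dx":-0.003,"dy":0.1085,"dz":-0.09,"rx":0,"ry":0,"rz":-1},{"gripper":0.8,"dx":-0.003,"dy":0.1085,"dz":-0.125,"rx":0,"ry":0,"rz":-1},{"gripper":0.8,"dx":-0.003,"dy":0.1085,"dz":-0.146,"rx":0,"ry":0,"rz":-1},{"gripper":0.8,"dx":-0.003,"dy":0.1085,"dz":-0.146,"rx":0,"ry":0,"rz":-1},{"gripper":0.8,"dx":-0.003,"dy":0.1085,"dz":-0.146,"rx":0,"ry":0,"rz":-1}]'
cat > fit.py <<'E'
from h import *
import sys
c=read_camera('wrist'); cv2.imwrite(f"pics/{sys.argv[1]}.png",c["pixels"])
P,u,v=wpts(c); s=(abs(P[:,0]-.48)<.08)&(abs(P[:,1]+.235)<.09); P=P[s]
print("rim",rect(P,.017,.0225)); 
for k in cut_out("wrist","block_center")[:1]:
    B,_,_=wpts(c,k["mask"]); z=np.percentile(B[:,2],90); print("block",k["conf"],z,rect(B,z-.003,z+.002))
o=get_obs();print(o["eef_pos"],o["contact_force"])
E
python3 fit.py w4
```

```text
t: 5.0
eef_pos: [0.4803, -0.2364, 0.0527]
tool_rot: [-0.446, -0.548, -0.447, 0.549]
contact_force: [-0.5, -1.0, -2.5]
gripper_width: 0.525
rim (8198, array([ 480. , -235.5]), array([116.6,  82.5]), 78.3)
block 0.92 0.050334512746881145 (13123, array([ 479.7, -235.3]), array([77.9, 46. ]), 78.4)
[ 0.48105614 -0.23673388  0.05394666] [-0.57096909  0.08196778 -1.79895844]
```

View pics/w4.png

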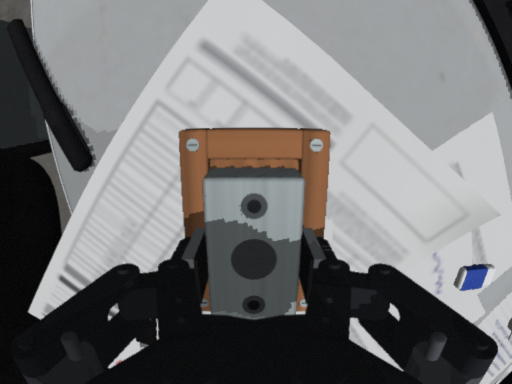

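Aligned within 1 mm, pocket visible around the block (253,245). Lower the last 12 mm.

```bash
python3 -m jog '[{"gripper":0.8,"dx":0.0002,"dy":0.0006,"dz":-0.004,"rx":0,"ry":0,"rz":0},{"gripper":0.8,"dx":0.0002,"dy":0.0006,"dz":-0.008,"rx":0,"ry":0,"rz":0},{"gripper":0.8,"dx":0.0002,"dy":0.0006,"dz":-0.0115,"rx":0,"ry":0,"rz":0},{"gripper":0.8,"dx":0.0002,"dy":0.0006,"dz":-0.012,"rx":0,"ry":0,"rz":0},{"gripper":0.8,"dx":0.0002,"dy":0.0006,"dz":-0.012,"rx":0,"ry":0,"rz":0}]'; python3 fit.py w5
```

```text
t: 5.6
eef_pos: [0.4809, -0.2351, 0.0412]
tool_rot: [-0.447, -0.548, -0.447, 0.548]
contact_force: [0.4, 0.5, -2.7]
gripper_width: 0.526
rim (9535, array([ 480.9, -231.2]), array([107.6,  82. ]), 78.2)
block 0.7 0.03881605791209109 (12983, array([ 480.3, -233.9]), array([77.6, 45.8]), 78.3)
[ 0.48107765 -0.23513987  0.04134874] [ 1.17924818 -0.88551648 -2.55976552]
```

```bash
python3 -m jog '[{"gripper":0.8,"dx":0,"dy":0,"dz":-0.0008,"rx":0,"ry":0,"rz":0},{"gripper":0.8,"dx":0,"dy":0,"dz":-0.0008,"rx":0,"ry":0,"rz":0},{"gripper":0.25,"dx":0,"dy":0,"dz":-0.0008,"rx":0,"ry":0,"rz":0},{"gripper":0.25,"dx":0,"dy":0,"dz":-0.0008,"rx":0,"ry":0,"rz":0},{"gripper":0.25,"dx":0,"dy":0,"dz":-0.0008,"rx":0,"ry":0,"rz":0},{"gripper":0.25,"dx":0,"dy":0,"dz":0.005,"rx":0,"ry":0,"rz":0},{"gripper":0.25,"dx":0,"dy":0,"dz":0.045,"rx":0,"ry":0,"rz":0},{"gripper":0.25,"dx":0,"dy":0,"dz":0.09,"rx":0,"ry":0,"rz":0},{"gripper":0.25,"dx":0,"dy":0.04,"dz":0.135,"rx":0,"ry":0,"rz":3},{"gripper":0.25,"dx":0.01,"dy":0.085,"dz":0.16,"rx":0,"ry":0,"rz":10}]'
python3 - <<'E'
from h import *
for n in ("scene","side"):
    c=read_camera(n)
    for l in ("block_center","nest_floor"):
        for k in cut_out(n,l)[:1]:
            B,_,_=pts(c,k["mask"]); z=np.percentile(B[:,2],90); print(n,l,k["conf"],z.round(4),rect(B,z-.003,z+.002))
# tray/rule from initial scene
c=np.load("scene0.npz");P,u,v=pts(c);s=(abs(P[:,0]-.5)<.1)&(abs(P[:,1]-.07)<.18);print(rect(P[s],.054,.062))
goal([.51,.04,.2],10.3)
E
```

```text
t: 6.7
eef_pos: [0.4891, -0.1617, 0.198]
tool_rot: [0.494, 0.508, 0.491, -0.507]
contact_force: [0.9, -0.2, -0.1]
gripper_width: 0.748
scene block_center 0.76 0.0388 (188, array([ 480.6, -234.7]), array([83.6, 49.5]), 74.9)
scene nest_floor 0.56 0.021 (193, array([ 477.3, -234.4]), array([118.9,  81.9]), 75.4)
side block_center 0.82 0.0386 (322, array([ 480.7, -238.7]), array([80.9, 46. ]), 79.2)
side nest_floor 0.59 0.0206 (408, array([ 480.7, -238.4]), array([119.3,  81. ]), 78.1)
(1475, array([501.2,  68.4]), array([ 96.7, 284.3]), 9.6)
shift [0.0217 0.2011 0.0056] turn [ 0.02 -0.07 12.01] q [ 0.5   0.3  -0.36  1.97  0.14  0.89  0.04]
```

Block seated (top 38.6 with nest reading 0.6 high). Now move to view the tray.

```bash
python3 -m jog '[{"gripper":0.4,"dx":0.005,"dy":0.045,"dz":0.02,"rx":0,"ry":0,"rz":4},{"gripper":0.4,"dx":0.015,"dy":0.09,"dz":0.05,"rx":0,"ry":0,"rz":8},{"gripper":0.4,"dx":0.02,"dy":0.125,"dz":0.07,"rx":0,"ry":0,"rz":12},{"gripper":0.4,"dx":0.02,"dy":0.15,"dz":0.08,"rx":0,"ry":0,"rz":12},{"gripper":0.4,"dx":0.02,"dy":0.15,"dz":0.08,"rx":0,"ry":0,"rz":12},{"gripper":0.4,"dx":0.02,"dy":0.15,"dz":0.08,"rx":0,"ry":0,"rz":12}]'
python3 look.py w6 tray_floor rule_center block_center nest_floor marker
python3 - <<'E'
from h import *
c=dict(np.load("w6.npz"));P,u,v=wpts(c);s=(abs(P[:,0]-.5)<.1)&(abs(P[:,1]-.07)<.2);P=P[s]
print("tops",rect(P,.054,.062))
yaw=10.0;R=Ro.from_euler('z',-yaw,degrees=True).as_matrix();
q=P@R.T; t=q[(q[:,2]>.05)&(q[:,2]<.065)]; print("tray frame x",np.percentile(t[:,0],[.5,99.5]).round(4),"y",np.percentile(t[:,1],[.5,99.5]).round(4),t[:,2].mean())
E
```

```text
t: 7.6
eef_pos: [0.5087, -0.0113, 0.274]
tool_rot: [0.543, 0.452, 0.543, -0.453]
contact_force: [-0.1, -0.1, 0.3]
gripper_width: 0.596
tray_floor 0.81 [261. 110.  87. 219.] [0.498 0.061 0.046] z 0.058 (7424, array([503.,  62.]), array([ 94.6, 265.8]), 9.5)
rule_center 0.56 [271. 102.  21. 139.] [0.513 0.071 0.029] z 0.031 (2451, array([512.8,  71.1]), array([ 22.4, 174.4]), 10.7)
rule_center 0.53 [261. 110.  83. 221.] [0.498 0.062 0.045] z 0.058 (7363, array([502.9,  62. ]), array([ 94.5, 265.8]), 9.5)
block_center 0.86 [213. 297.  38.  36.] [ 0.483 -0.211  0.037] z 0.039 (773, array([ 482.2, -222.9]), array([57.8, 45.1]), 79.8)
nest_floor 0.9 [225. 289.  50.  52.] [ 0.508 -0.187  0.019] z 0.02 (724, array([ 492. , -213.5]), array([73.1, 68.4]), 81.1)
nest_floor 0.4 [259. 112.  85. 219.] [0.498 0.062 0.045] z 0.058 (7430, array([503. ,  61.9]), array([ 94.6, 265.9]), 9.5)
marker 0.72 [142. 215.  32.  82.] [ 0.362 -0.119  0.013] z 0.015 (692, array([ 361.9, -115.7]), array([ 16.7, 128.1]), 18.3)
tops (7366, array([503. ,  61.9]), array([ 94.6, 265.9]), 9.5)
tray frame x [0.459 0.553] y [-0.158   0.1038] 0.0570544559326717
```

View pics/w6.png

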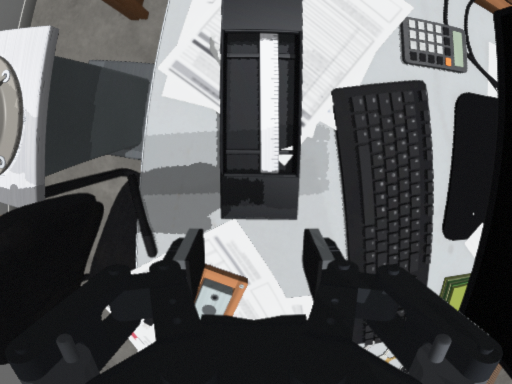

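Tray (261,110) with the rule (271,102) off-centre towards +x, both ends hidden under the hoods. Hover above it and re-measure.

```bash
python3 -m jog '[{"gripper":0.647,"dx":0,"dy":0.03,"dz":-0.03,"rx":0,"ry":0,"rz":0},{"gripper":0.647,"dx":0.001,"dy":0.06,"dz":-0.075,"rx":0,"ry":0,"rz":0.5},{"gripper":0.647,"dx":0.002,"dy":0.082,"dz":-0.12,"rx":0,"ry":0,"rz":0.5},{"gripper":0.647,"dx":0.002,"dy":0.082,"dz":-0.15,"rx":0,"ry":0,"rz":0.5},{"gripper":0.647,"dx":0.002,"dy":0.082,"dz":-0.15,"rx":0,"ry":0,"rz":0.5},{"gripper":0.647,"dx":0.002,"dy":0.082,"dz":-0.15,"rx":0,"ry":0,"rz":0.5}]'
python3 look.py w7 rule_center
python3 - <<'E'
from h import *
c=dict(np.load("w7.npz"));P,u,v=wpts(c);s=(abs(P[:,0]-.5)<.1)&(abs(P[:,1]-.09)<.2);P=P[s]
R=Ro.from_euler('z',-9.8,degrees=True).as_matrix();C=np.array([.5015,.069,0])
q=(P-C)@R.T; t=q[(q[:,2]>.052)&(q[:,2]<.065)]
print("tray-frame tops x",np.percentile(t[:,0],[.5,99.5]).round(4),"y",np.percentile(t[:,1],[.5,99.5]).round(4))
h=t[(abs(t[:,0])<.035)&(t[:,1]>0)];print("hood edge y",np.percentile(h[:,1],1).round(4))
r=q[(q[:,2]>.026)&(q[:,2]<.034)]
for a,b in ((-.08,-.03),(-.03,.02),(.02,.05),(.05,.08)):
    k=r[(r[:,1]>a)&(r[:,1]<b)]
    if len(k)>20: print("rule",a,b,np.percentile(k[:,0],[2,98]).round(4),k[:,2].mean().round(4))
o=get_obs();print("tcp tray",R@(o["eef_pos"]-C)); goal([.5113,.0707,.036],10.3)
E
```

```text
t: 8.5
eef_pos: [0.5112, 0.0712, 0.1252]
tool_rot: [0.545, 0.45, 0.545, -0.451]
contact_force: [-0.2, 0.2, 1.5]
gripper_width: 0.352
rule_center 0.57 [256. 196.  30. 212.] [0.512 0.079 0.029] z 0.03 (5869, array([513.9,  65.3]), array([ 22.4, 178.4]), 10.8)
tray-frame tops x [-0.0463  0.0469] y [-0.0872  0.1386]
hood edge y 0.082
rule -0.08 -0.03 [0.0009 0.0228] 0.0294
rule -0.03 0.02 [-0.0431  0.0428] 0.0293
rule 0.02 0.05 [-0.043  0.043] 0.0294
rule 0.05 0.08 [-0.0612  0.0434] 0.0294
tcp tray [0.01129353 0.0003301  0.12684129]
shift [-0.0013 -0.0005 -0.0908] turn [-0.01  0.17 -0.5 ] q [ 0.14  0.42 -0.48  2.01  0.28  0.76 -0.33]
```

View pics/w7.png

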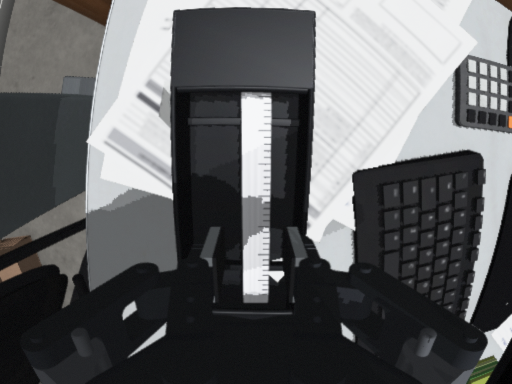

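Rule (256,196) lies between the fingertips (215 and 292), tray wall at 307. Descend and grip.

```bash
python3 -m jog '[{"gripper":0.647,"dx":-0.0008,"dy":0,"dz":-0.03,"rx":0,"ry":0,"rz":0},{"gripper":0.647,"dx":-0.0008,"dy":0,"dz":-0.06,"rx":0,"ry":0,"rz":0},{"gripper":0.647,"dx":-0.0008,"dy":0,"dz":-0.08,"rx":0,"ry":0,"rz":0},{"gripper":0.647,"dx":-0.0008,"dy":0,"dz":-0.09,"rx":0,"ry":0,"rz":0},{"gripper":0.647,"dx":-0.0008,"dy":0,"dz":-0.09,"rx":0,"ry":0,"rz":0},{"gripper":0.647,"dx":-0.0008,"dy":0,"dz":-0.09,"rx":0,"ry":0,"rz":0}]'
python3 -m jog '[{"gripper":0.9,"dx":0,"dy":0,"dz":0,"rx":0,"ry":0,"rz":0},{"gripper":0.9,"dx":0,"dy":0,"dz":0,"rx":0,"ry":0,"rz":0},{"gripper":0.9,"dx":0,"dy":0,"dz":0,"rx":0,"ry":0,"rz":0},{"gripper":0.9,"dx":0,"dy":0,"dz":0.001,"rx":0,"ry":0,"rz":0},{"gripper":0.9,"dx":0,"dy":0,"dz":0.002,"rx":0,"ry":0,"rz":0}]' 50
```

```text
t: 9.2
eef_pos: [0.5115, 0.0714, 0.0365]
tool_rot: [0.546, 0.451, 0.544, -0.45]
contact_force: [-0.4, -0.7, -0.1]
gripper_width: 0.35
t: 9.7
eef_pos: [0.5108, 0.0718, 0.0376]
tool_rot: [0.545, 0.451, 0.545, -0.45]
contact_force: [-1.0, -0.4, -1.9]
gripper_width: 0.241
```

Gripped. Shift 20 mm along the tray towards -y.

```bash
python3 -m jog '[{"gripper":0.9,"dx":0.001,"dy":-0.006,"dz":0.001,"rx":0,"ry":0,"rz":0},{"gripper":0.9,"dx":0.002,"dy":-0.012,"dz":0.001,"rx":0,"ry":0,"rz":0},{"gripper":0.9,"dx":0.0034,"dy":-0.0197,"dz":0.001,"rx":0,"ry":0,"rz":0},{"gripper":0.9,"dx":0.0034,"dy":-0.0197,"dz":0.001,"rx":0,"ry":0,"rz":0},{"gripper":0.9,"dx":0.0034,"dy":-0.0197,"dz":0.001,"rx":0,"ry":0,"rz":0}]'
cat > end.py <<'E'
from h import *
import sys
c=read_camera('wrist'); cv2.imwrite(f"pics/{sys.argv[1]}.png",c["pixels"]); np.savez(sys.argv[1]+".npz",**c)
R=Ro.from_euler('z',-9.8,degrees=True).as_matrix();C=np.array([.5015,.069,0])
for k in cut_out("wrist","rule_center")[:2]:
    P,u,v=wpts(c,k["mask"]);q=(P-C)@R.T; q=q[(abs(q[:,0]-.0115)<.009)]
    print(round(k["conf"],2),np.round(k["box"]),"rule far end tray y",np.percentile(q[:,1],99.5).round(4),"z at y bins",[(y,np.median(q[abs(q[:,1]-y)<.005][:,2]).round(4)) for y in (.03,.06,.08) if (abs(q[:,1]-y)<.005).sum()>5])
o=get_obs();print("tcp tray",(R@(o["eef_pos"]-C)).round(4),o["contact_force"].round(1),np.round(o["q"],2))
E
python3 end.py w8
```

```text
t: 10.2
eef_pos: [0.5136, 0.0517, 0.0379]
tool_rot: [0.545, 0.451, 0.545, -0.451]
contact_force: [-0.5, 0.2, -1.6]
gripper_width: 0.238
0.64 [255. 175.  49. 285.] rule far end tray y 0.0847 z at y bins [(0.03, np.float64(0.0305)), (0.06, np.float64(0.0304)), (0.08, np.float64(0.0305))]
tcp tray [ 0.0091 -0.0185  0.0379] [ 0.3  0.3 -0.9] [ 0.11  0.56 -0.41  2.06  0.39  0.59 -0.39]
```

View pics/w8.png

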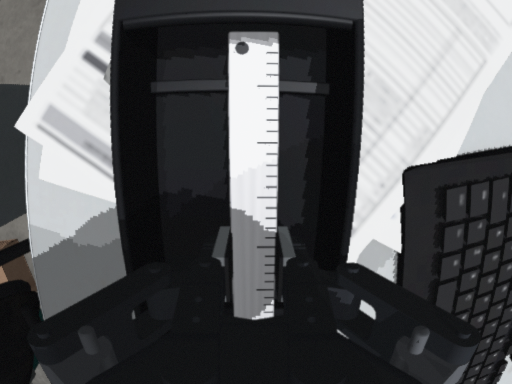

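The freed +y end shows at (255,33), just clear of the far hood edge (row 22). Shift 13 mm more, then tilt that end up 18° about the hidden end.

```bash
python3 -m jog '[{"gripper":0.9,"dx":0.0011,"dy":-0.0064,"dz":0,"rx":0,"ry":0,"rz":0},{"gripper":0.9,"dx":0.0022,"dy":-0.0128,"dz":0,"rx":0,"ry":0,"rz":0},{"gripper":0.9,"dx":0.0022,"dy":-0.0128,"dz":0,"rx":0,"ry":0,"rz":0},{"gripper":0.9,"dx":0.0025,"dy":-0.0144,"dz":0.01,"rx":5.91,"ry":1.02,"rz":0},{"gripper":0.9,"dx":0.003,"dy":-0.0171,"dz":0.0199,"rx":11.82,"ry":2.04,"rz":0},{"gripper":0.9,"dx":0.0036,"dy":-0.0208,"dz":0.0294,"rx":17.74,"ry":3.06,"rz":0},{"gripper":0.9,"dx":0.0036,"dy":-0.0208,"dz":0.0294,"rx":17.74,"ry":3.06,"rz":0},{"gripper":0.9,"dx":0.0036,"dy":-0.0208,"dz":0.0294,"rx":17.74,"ry":3.06,"rz":0}]'; python3 end.py w9
python3 - <<'E'
from h import *
c=np.load('w9.npz');R=Ro.from_euler('z',-9.8,degrees=True).as_matrix();C=np.array([.5015,.069,0])
o=get_obs();T=R@R_now(o);print("tool axes in tray frame",T.round(3).tolist())
k=cut_out("wrist","rule_center")[0];P,u,v=wpts(c,k["mask"]);q=(P-C)@R.T;q=q[abs(q[:,0]-.0105)<.008]
m=(q[:,1]>-.02)&(q[:,1]<.08);f=np.polyfit(q[m,1],q[m,2],1);print("rule slope deg",np.degrees(np.arctan(f[0])),"top at y=-85:",np.polyval(f,-.085),"at B",np.polyval(f,-.128))
E
```

```text
t: 11.1
eef_pos: [0.5174, 0.0299, 0.067]
tool_rot: [0.454, 0.518, 0.621, -0.374]
contact_force: [-0.2, 0.1, -1.5]
gripper_width: 0.242
0.92 [256. 175.  56. 286.] rule far end tray y 0.0595 z at y bins [(0.03, np.float64(0.0821)), (0.06, np.float64(0.0909)), (0.08, np.float64(0.0571))]
tcp tray [ 0.0089 -0.0387  0.0673] [-0.5  0.9 -1.4] [ 0.53  0.63 -0.68  1.99  0.11  0.67  0.05]
tool axes in tray frame [[-0.001, 1.0, 0.021], [0.308, 0.02, -0.951], [-0.951, 0.006, -0.308]]
rule slope deg 17.968598344931525 top at y=-85: 0.04476989301114584 at B 0.030824396114882337
```

Exactly as computed (17.97°, top 45 mm at the hood edge, no contact). Draw out along the slope, then lift.

```bash
python3 -m jog '[{"gripper":0.9,"dx":-0.0025,"dy":0.0148,"dz":0.0049,"rx":0,"ry":0,"rz":0},{"gripper":0.9,"dx":-0.005,"dy":0.0296,"dz":0.0098,"rx":0,"ry":0,"rz":0},{"gripper":0.9,"dx":-0.0076,"dy":0.0443,"dz":0.0146,"rx":0,"ry":0,"rz":0},{"gripper":0.9,"dx":-0.0102,"dy":0.0591,"dz":0.0195,"rx":0,"ry":0,"rz":0},{"gripper":0.9,"dx":-0.0102,"dy":0.0591,"dz":0.0195,"rx":0,"ry":0,"rz":0},{"gripper":0.9,"dx":-0.0102,"dy":0.0591,"dz":0.04,"rx":0,"ry":0,"rz":0},{"gripper":0.9,"dx":-0.0102,"dy":0.0591,"dz":0.08,"rx":0,"ry":0,"rz":0},{"gripper":0.9,"dx":-0.0102,"dy":0.0591,"dz":0.12,"rx":0,"ry":0,"rz":0},{"gripper":0.9,"dx":-0.0102,"dy":0.05,"dz":0.14,"rx":0,"ry":0,"rz":0},{"gripper":0.9,"dx":-0.0102,"dy":0.05,"dz":0.14,"rx":0,"ry":0,"rz":0}]'; python3 end.py w10
python3 -c "
from h import *
goal([.48,-.235,.22],-11)"
```

```text
t: 12.25
eef_pos: [0.5092, 0.0802, 0.21]
tool_rot: [0.456, 0.518, 0.62, -0.372]
contact_force: [-0.7, 0.5, -0.6]
gripper_width: 0.24
0.81 [254. 174.  53. 286.] rule far end tray y 0.1103 z at y bins [(0.03, np.float64(0.2086)), (0.06, np.float64(0.2182)), (0.08, np.float64(0.2246))]
tcp tray [0.0074 0.0105 0.207 ] [-0.4 -0.4 -1.8] [ 0.55  0.41 -0.8   1.93 -0.04  0.91  0.01]
shift [-0.027  -0.3156  0.013 ] turn [-18.06   0.37 -21.65] q [ 0.55  0.41 -0.8   1.93 -0.04  0.91  0.01]
```

```bash
python3 -m jog '[{"gripper":0.9,"dx":-0.003,"dy":-0.035,"dz":0.005,"rx":-3,"ry":0.1,"rz":-3.6},{"gripper":0.9,"dx":-0.007,"dy":-0.075,"dz":0.01,"rx":-6,"ry":0.1,"rz":-7.2},{"gripper":0.9,"dx":-0.011,"dy":-0.115,"dz":0.01,"rx":-9,"ry":0.2,"rz":-10.8},{"gripper":0.9,"dx":-0.015,"dy":-0.155,"dz":0.01,"rx":-12,"ry":0.3,"rz":-14.4},{"gripper":0.9,"dx":-0.019,"dy":-0.195,"dz":0.01,"rx":-15,"ry":0.3,"rz":-18},{"gripper":0.9,"dx":-0.023,"dy":-0.235,"dz":0.01,"rx":-18.06,"ry":0.4,"rz":-21.7},{"gripper":0.9,"dx":-0.026,"dy":-0.275,"dz":0.01,"rx":-18.06,"ry":0.4,"rz":-21.7},{"gripper":0.9,"dx":-0.029,"dy":-0.305,"dz":0.01,"rx":-18.06,"ry":0.4,"rz":-21.7},{"gripper":0.9,"dx":-0.029,"dy":-0.32,"dz":0.01,"rx":-18.06,"ry":0.4,"rz":-21.7},{"gripper":0.9,"dx":-0.029,"dy":-0.32,"dz":0.01,"rx":-18.06,"ry":0.4,"rz":-21.7}]'
cat > fin.py <<'E'
from h import *
import sys
o=get_obs();print("t",o["t"],o["eef_pos"].round(4),R_now(o).round(3).tolist(),o["contact_force"].round(1),o["gripper_width"])
for n in("wrist","side","scene"):
    c=read_camera(n);cv2.imwrite(f"pics/{sys.argv[1]}{n}.png",c["pixels"]); f=wpts if n=="wrist" else pts
    for l in("rule_center","block_center"):
        for k in cut_out(n,l)[:1]:
            P,u,v=f(c,k["mask"]); z=np.median(P[:,2]); P=P[abs(P[:,2]-z)<.015]
            r=cv2.minAreaRect((P[:,:2]*1000).astype(np.float32))
            A=np.c_[P[:,:2]-P[:,:2].mean(0),np.ones(len(P))];g=np.linalg.lstsq(A,P[:,2],rcond=None)[0]
            print(n,l,round(k["conf"],2),np.round(k["box"]),"rect",np.round(r[0],1),np.round(r[1],1),round(r[2],1),"z",z.round(4),"slopes deg",np.degrees(g[:2]).round(1))
E
python3 fin.py f1; python3 -c "
from h import *
goal([.4796,-.2385,.131],-11.6)"
```

```text
t: 13.35
eef_pos: [0.4772, -0.2402, 0.2158]
tool_rot: [-0.448, -0.546, -0.45, 0.547]
contact_force: [-0.2, 0.6, -1.6]
gripper_width: 0.238
t 13.35 [ 0.4772 -0.2402  0.2158] [[-0.003, 0.981, -0.194], [0.002, -0.194, -0.981], [-1.0, -0.003, -0.001]] [-0.2  0.6 -1.6] 0.2383328618444991
wrist rule_center 0.89 [255. 175.  52. 286.] rect [ 482.6 -208.9] [145.6  22.3] 78.9 z 0.2084 slopes deg [-0.2  0.1]
side rule_center 0.66 [242. 147.  16.  28.] rect [ 479.4 -235.1] [201.   21.8] 79.0 z 0.2098 slopes deg [0.3 0.7]
side block_center 0.74 [242. 224.  28.  27.] rect [ 480.9 -238. ] [85.3 46.4] 78.9 z 0.0371 slopes deg [2.5 4.8]
scene rule_center 0.76 [295. 137.  49.  20.] rect [ 477.3 -232.7] [201.5  26.3] 78.0 z 0.2101 slopes deg [ 9.2 -1.8]
scene block_center 0.64 [295. 195.  31.  21.] rect [ 479. -234.] [82.2 48.4] 77.1 z 0.0367 slopes deg [ 6.2 -5.4]
shift [ 0.0013 -0.0006 -0.0865] turn [-0.05 -0.01 -0.68] q [ 0.77  0.33 -0.51  1.9   0.19  0.96 -0.02]
```

View pics/f1side.png

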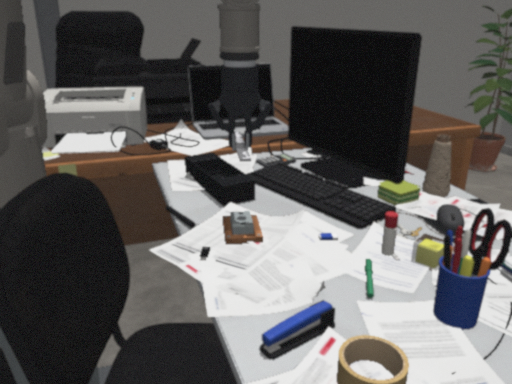

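Side view: rule held level end-on at (242,147) above the block seated in the nest (240,224). Lower to height.

```bash
python3 -m jog '[{"gripper":0.9,"dx":0.001,"dy":-0.001,"dz":-0.03,"rx":0,"ry":0,"rz":-0.5},{"gripper":0.9,"dx":0.002,"dy":-0.0012,"dz":-0.06,"rx":0,"ry":0,"rz":-0.6},{"gripper":0.9,"dx":0.002,"dy":-0.0012,"dz":-0.08,"rx":0,"ry":0,"rz":-0.6},{"gripper":0.9,"dx":0.002,"dy":-0.0012,"dz":-0.085,"rx":0,"ry":0,"rz":-0.6},{"gripper":0.9,"dx":0.002,"dy":-0.0012,"dz":-0.085,"rx":0,"ry":0,"rz":-0.6},{"gripper":0.9,"dx":0.002,"dy":-0.0012,"dz":-0.085,"rx":0,"ry":0,"rz":-0.6},{"gripper":0.9,"dx":0.002,"dy":-0.0012,"dz":-0.085,"rx":0,"ry":0,"rz":-0.6}]'; python3 fin.py f2
python3 - <<'E'
from h import *
for n,l in(("scene","marker"),("side","rubber"),("side","usb"),("side","nest_floor")):
    c=read_camera(n)
    for k in cut_out(n,l)[:1]:
        P,u,v=pts(c,k["mask"]);z=np.percentile(P[:,2],95);print(n,l,round(k["conf"],2),z.round(4),rect(P,z-.006,z+.004))
E
```

```text
t: 14.5
eef_pos: [0.481, -0.2402, 0.1337]
tool_rot: [0.447, 0.548, 0.447, -0.547]
contact_force: [0.3, -1.2, -0.8]
gripper_width: 0.24
t 14.5 [ 0.481  -0.2402  0.1337] [[0.002, 0.98, -0.201], [-0.0, -0.201, -0.98], [-1.0, 0.002, -0.0]] [ 0.3 -1.2 -0.8] 0.23955140873025624
wrist rule_center 0.93 [255. 175.  52. 288.] rect [ 486.6 -209.1] [146.3  22.3] 78.5 z 0.1263 slopes deg [0.1 0. ]
wrist block_center 0.65 [250. 184.  63.  83.] rect [ 481.9 -227.7] [64.5 46.2] 78.8 z 0.0372 slopes deg [-0.1 -0.6]
side rule_center 0.59 [244. 185.  17.  37.] rect [ 481.6 -238.1] [201.8  21.7] 78.4 z 0.1261 slopes deg [0.9 0.4]
side block_center 0.71 [242. 223.  24.  30.] rect [ 481.2 -238.3] [84.4 46.1] 78.3 z 0.0371 slopes deg [1.9 5.1]
scene rule_center 0.57 [294. 165.  49.  20.] rect [ 480.5 -230.8] [195.  25.] 78.2 z 0.1257 slopes deg [ 7.5 -1.8]
scene block_center 0.66 [295. 195.  34.  21.] rect [ 484.4 -232.8] [84.3 63.7] 78.6 z 0.0356 slopes deg [ 5.7 -5.7]
scene marker 0.56 0.0164 (138, array([ 359.9, -114.9]), array([ 15.6, 130.3]), 21.0)
side rubber 0.49 0.0134 (101, array([ 651. , -325.9]), array([25.1, 37.6]), 81.1)
side usb 0.54 0.0093 (108, array([ 379.1, -311.5]), array([54.1, 17. ]), 69.8)
side nest_floor 0.9 0.0212 (482, array([ 480.5, -241.3]), array([116.5,  82.1]), 78.4)
```

```bash
cd pics; python3 -c "
import cv2,numpy as np
a=cv2.resize(cv2.imread('f2side.png')[90:290,130:370],(400,333));b=cv2.resize(cv2.imread('f2scene.png')[90:290,180:420],(400,333));cv2.imwrite('f2both.png',np.hstack([a,b]))"
```

```text
(no output)
```

View pics/f2both.png

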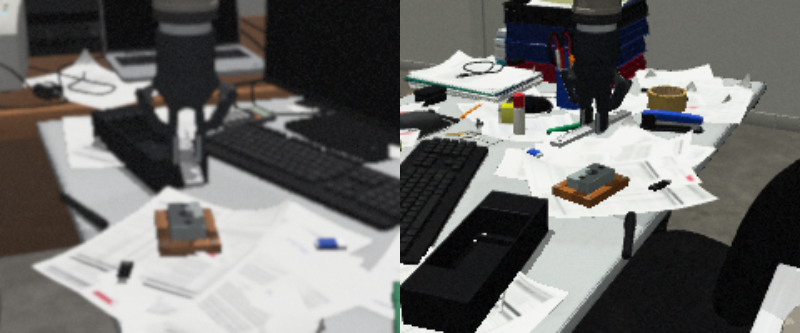

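Rule is level at (190,160 left / 605,130 right), the block sits in the nest, and the tray is empty. Hand in.

```bash
python3 -c "
from station import *
print(hand_in());o=get_obs();print(o['t'],o['eef_pos'],o['gripper_width'])"
```

```text
the job is handed in; nothing more can be done
None
the job is handed in; nothing more can be done
```

The job is done and handed in at about 15 s of the 58 s allowed. The block is in the nest, and the arm is still holding the straightedge over it.

- **Block:** I released it in the pocket. Its top read 38.6 mm against an ideal 38 mm, with the nest's rim also reading about 0.6 mm high, so it is seated. In the last side view, block and nest agree to about 0.1° in direction.
- **Straightedge:** I slid it 33 mm under the -y hood, tilted it 18° and drew it out with no contact force felt. It is now level to about 0.1° by the wrist camera. The underside is about 80 mm above the block's top and the length lies along the block's.
- **Centring over the block:** The side camera shows it centred within about 0.5 mm. The scene camera shows 2–4 mm off, but its outlines of both the straightedge and the block were poor there.
- **Bystanders:** The USB stick and the marker pen read within about 2 mm of their earlier positions; the first scene view of the marker was off by more because its outline was cut short. The eraser's centre is within about 3 mm. Its direction read differently, which I put down to a coarse outline. The arm never went near any of them.

The first move command was refused because each row needs every key, and nothing moved.

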